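Raise the counterweighted load arm of a wear tester

TASK

The load arm of the wear tester is down with its pin on the disc, and the disc has to be changed. Push the arm up by its cross handle with your fingertips, without gripping it, until it goes past its balance point and stays raised, leaning back on its stop. Push gently: do not fling the arm up or let it drop back onto the disc, and leave the loose things around the tester where they are.

Things in the scene. Friction and masses are not known exactly. Their poses are not given: they have to be found in the camera images.
- tester: wear tester fixed on the bench: white housing 290 (its x) x 220 (its y) x 75 mm high; origin: centre of its underside. The long side with the control panel is -y and faces the robot; the arm lies along x above it, nose to -x. Steel disc, 88 mm diameter, face 100 mm above the bench, at x -70, y +26 mm. Upright plates, 139 mm above the bench, carry the hinge; a slot at +x lets the counterweight down.
- hinge_axis (a point): point on the hinge axis of the load arm, midway between the two upright plates, at x +45 mm from the tester's origin and 120 mm above the bench. The axis is horizontal, along the tester's y. It does not move.
- lift_handle (a point): centre of the cross handle at the arm's nose: black round bar, 12 mm diameter, 64 mm long, parallel to the hinge axis. Arm down: 200 mm from the hinge axis towards the tester's -x and 12 mm above it, so 132 mm above the bench and 10 mm outside the housing's end; under it only the bench, and 51 mm free over the housing's top. It moves with the arm on a circle of 200 mm radius about the axis.
- pin_holder (a point): on the load arm, in its beam (18 mm wide, 14 mm high, from hinge to handle) 115 mm from the hinge: centre of the upright pin holder, 22 mm diameter, with a 44 mm weight pan and a spindle on top, reaching 64 mm above this point with the arm down; its pin stands on the disc. It moves with the arm.
- load_arm (a joint): angle of the load arm, rad: 0 = down, level, pin on the disc; grows as the handle goes up and back; 1.5 = upright on its stop. A rod with a 44 mm steel counterweight is behind the hinge. About 0.5 to 1.2 N up at the handle lifts it; lightly damped. Past a balance point between 0.75 and 1.15 rad (the counterweight's setting varies) it goes on up by itself and stays; below that it falls back.
- dead_weight: loose steel cylinder weight, 48 mm diameter, 53 mm high with its knob, standing on the bench beside the tester; origin at the centre of its underside. To be left alone.
- pin_case: loose small red plastic case 62 x 46 x 23 mm on the bench beside the tester; origin at the centre of its underside. To be left alone.
- spare_disc: loose steel disc, 80 mm diameter, 9 mm thick, with a 12 mm hole, flat on the bench beside the tester; origin at the centre of its underside. To be left alone.
- wrench: loose steel wrench, 130 mm long, flat on the bench beside the tester; origin on its underside near the middle. To be left alone.

How it is judged:
By the outcome, as a careful person would: the job done as asked, in the order asked, and still so for the second after the job is handed in, with the robot touching nothing.
It also fails if it takes over 42 s, if anything falls off the work surface, if the arm or the gripper's body presses on something with over 40 N, if the wrist force passes 120 N, or if a joint passes its speed limit or range.

ROBOT

A 6-joint arm with a two-finger parallel gripper is mounted at the origin on the work surface. World frame = base frame: x ahead of the robot, y to its left, z up, the work surface at z = 0. Lengths are in m, angles in rad, forces in N, time in s.
With the tool pointing down it reaches from about 0.275 to 0.825 m from the base axis. Payload 5.2 kg.
Tool frame: the origin (TCP) lies on the centre line of the jaws, within the pads' length; the fingertips stand 11 mm ahead of it and the grasp point (between the pads) lies 8 mm behind it; z points along the fingers, y is the direction in which the jaws open and shut (so a half turn about z gives the same grasp; the last joint's range is limited). The gripper opens to 93 mm and grips with 3 to 60 N. Pads are 15 mm wide; open, the fingers measure 128 mm over their backs; the gripper's body (75 mm by 188 mm) begins 65 mm behind the grasp point.
Start: joints at [-1.519, 0.259, 1.535, -0, 1.348, -0.203], TCP at [0.139, -0.532, 0.23] pointing down, gripper open.
Joint ranges: [-3.14, 3.14], [-0.91, 2.08], [0.19, 2.58], [-1.22, 4.36], [0.22, 2.71], [-3.12, 3.12]. Speed limits (rad/s): [2.57, 2.57, 3.14, 3.14, 3.14, 3.14].

INTERFACE

Orientations are given as a 3x3 rotation matrix whose columns are the frame's x, y, z axes.
In Python, from workcell import r, read_camera, workorder, boxes_of, masks_of gives the robot as it stands. The module is installed in compiled form; this text tells all that it offers. Calls block until the motion is done:
- r.reach(position, orientation): joint-space move of the TCP to a pose.
- r.move_straight(position, feed=0.15, ori=None): straight line of the TCP; ori=None keeps the orientation; feed is the mean speed in m/s.
- r.set_joints(angles): joint-space move.
- r.grip(opening): finger opening in m; the grip force is fixed at half the most; returns when the fingers have stopped.
- r.wait(seconds).
- r.inverse_kinematics(position, orientation): joint angles nearest the present ones, or None.
- read_camera(name): name is "side" or "top" or "wrist"; returns a dict with "image" (400x640x3 uint8, red, green, blue), "intrinsics" (3x3 intrinsics, pixels), "world_to_cam" (4x4, takes a point from world to camera coordinates). Camera axes: x right, y down, z forward; pixel columns grow to the right and rows downward; lengths in m; the calibration is good to about 2 mm. A picture is of the moment at which its call begins. There is no depth.
A pose or a line that the arm cannot do raises r.PlanningError and nothing moves.
- workorder.hand_in(): hands the job in, once; it reports no verdict.
Trained networks look in a picture, given as the dict that the camera call returned (one of the last four; its "shot" number tells which), for a name from the list of things; names that differ only in an ending like _2 or _b are one class to them, and where a whole thing is asked for, a point or a joint stands for the part that bears it (a point fixed in the world has none). Each returns a list of dicts, best first, with "conf" (0 to 1); they miss things now and then, are a little off and sometimes report something else, mostly with a low value. They report only what shows in the picture. A call takes as long as a camera call.
- boxes_of(picture, thing): "uv" ([column, row] in pixels, amid what is visible of it).
- masks_of(picture, thing): "region" (400x640 bool, what is visible of it) and "uv" ([column, row] in pixels, amid what is visible of it).
Readings, each from a call of its own:
- r.get_clock(): time.
- r.get_joints(): joint angles.
- r.get_joint_vel(): joint speeds.
- r.get_joint_efforts(): joint torques, N m.
- r.get_tool_pos(): TCP position.
- r.get_tcp_rot(): TCP orientation.
- r.get_force(): force on the tool from outside, world axes, zero at the start.
- r.get_torque(): the same for the moment, N m.
- r.get_width(): finger opening in m.
Only numpy, scipy, OpenCV 4.12 (cv2) and the standard library are available. Lean on these libraries where they do the work, as an engineer would, in place of code of your own. Each camera call takes 0.05 s, during which the arm holds its last target. There are 200 camera calls.

## Working session

There is one attempt and no reset: what is moved stays moved. The work goes in short steps, each a Python script; the robot and the scene stay as the last script left them, time stands still between calls to the robot, and variables do not carry over. Pictures are saved under pics/ and viewed, about 8 in all and at most 12, crops included, and the job is handed in when it is done.

```bash
mkdir -p pics
cat > h.py <<'E'
import numpy as np, cv2
from workcell import r, read_camera, workorder, boxes_of, masks_of
def proj(c,p):
    p=np.atleast_2d(p); q=(c["world_to_cam"]@np.c_[p,np.ones(len(p))].T)[:3]
    q=c["intrinsics"]@q; return (q[:2]/q[2]).T
def onplane(c,uv,z):
    T=c["world_to_cam"];R=T[:3,:3];o=-R.T@T[:3,3]
    d=R.T@np.linalg.inv(c["intrinsics"])@np.array([uv[0],uv[1],1.]); return o+d*(z-o[2])/d[2]
def save(c,n): cv2.imwrite("pics/"+n,c["image"][:,:,::-1])
E
python3 - <<'E'
from h import *
cs={n:read_camera(n) for n in("top","side")}
for n,c in cs.items(): save(c,n+"0.png")
Z=dict(tester=.075,lift_handle=.132,pin_holder=.19,load_arm=.12,dead_weight=.03,pin_case=.023,spare_disc=.009,wrench=.005)
for n,c in cs.items():
    T=c["world_to_cam"];print(n,"cam at",(-T[:3,:3].T@T[:3,3]).round(3))
    for t,z in Z.items():
        for b in boxes_of(c,t)[:2]: print(n,t,np.round(b["conf"],2),np.round(b["uv"]),onplane(c,b["uv"],z).round(3))
print(r.get_tcp_rot().round(2),r.get_clock())
E
```

```text
top cam at [0.469 0.072 1.362]
top tester 0.87 [294. 226.] [0.568 0.165 0.075]
top lift_handle 0.92 [300. 220.] [0.58  0.146 0.132]
top pin_holder 0.69 [300. 220.] [0.576 0.143 0.19 ]
top load_arm 0.93 [296. 221.] [0.577 0.159 0.12 ]
top dead_weight 0.72 [321. 161.] [0.77  0.092 0.03 ]
top pin_case 0.62 [231. 177.] [0.717 0.364 0.023]
top spare_disc 0.82 [280. 172.] [0.739 0.219 0.009]
top wrench 0.82 [369. 207.] [ 0.635 -0.055  0.005]
side cam at [0.174 0.55  0.537]
side tester 0.92 [320. 249.] [0.544 0.192 0.075]
side lift_handle 0.58 [306. 218.] [0.577 0.198 0.132]
side pin_holder 0.62 [305. 215.] [0.526 0.244 0.19 ]
side load_arm 0.89 [307. 214.] [0.599 0.177 0.12 ]
side dead_weight 0.56 [284. 200.] [0.769 0.1   0.03 ]
side pin_case 0.91 [195. 270.] [0.706 0.373 0.023]
side spare_disc 0.59 [244. 234.] [0.752 0.233 0.009]
side wrench 0.31 [308. 215.] [0.71  0.074 0.005]
[[ 0.97  0.25  0.  ]
 [ 0.25 -0.97  0.  ]
 [ 0.   -0.   -1.  ]] 0.9
```

View pics/top0.png

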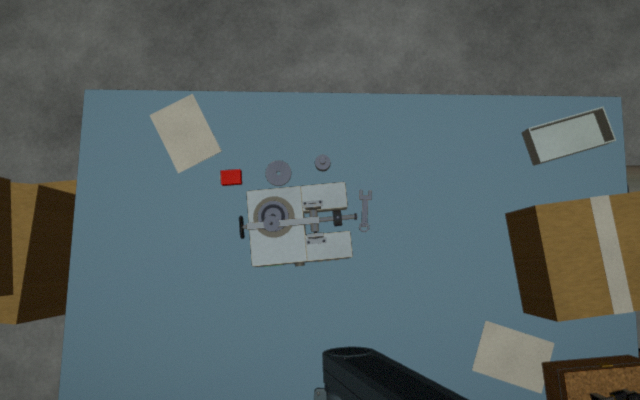

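View pics/side0.png

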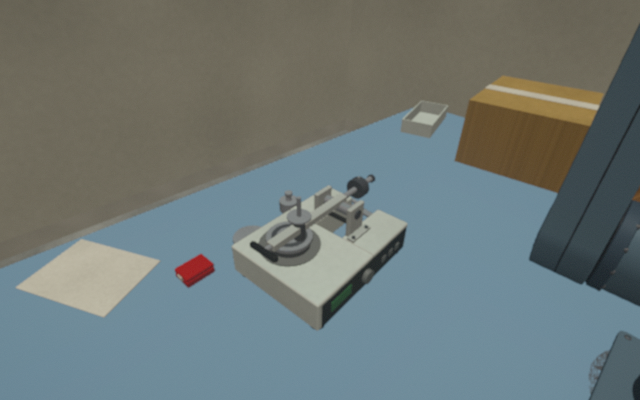

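Top picture: the tester nose points left (world +y), with the handle at about (242,227) and housing corners near (247,191), (345,182), (352,258) and (252,266). Side picture: handle near (264,251), near housing corner (320,308). The loose things are on the far side and to the right. I'll push from the panel side, with closed fingers laid nearly horizontal under the near half of the bar.

```bash
cat >> h.py <<'E'
def pose(p,l):
    x,y,a=p; c,s=np.cos(a),np.sin(a); return np.array([x,y,0])+np.atleast_2d(l)@np.array([[c,s,0],[-s,c,0],[0,0,1]])
E
python3 - <<'E'
from h import *
from scipy.optimize import least_squares
H=.0725
C={"top":read_camera("top"),"side":read_camera("side")}
obs={"top":[((-.145,.11,.075),(247,191)),((.145,.11,.075),(345,182)),((.145,-.11,.075),(352,258)),((-.145,-.11,.075),(252,266)),((-.155,0,.132),(242,227))],
"side":[((-.145,-.11,.075),(320,308)),((-.145,.11,.075),(234,248)),((.145,-.11,.075),(406,222)),((-.155,0,.132),(264,251))]}
def f(p): return np.concatenate([(proj(C[n],pose(p,[o[0] for o in v]))-[o[1] for o in v]).ravel() for n,v in obs.items()])
s=least_squares(f,[.57,.165,-1.5],loss="soft_l1"); p=s.x; print(p.round(4)); print(f(p).reshape(-1,2).round(1))
np.save("p.npy",p); print("handle",pose(p,(-.155,0,.132)))
def R(pitch,roll,sg):  # tool z along tester +y pitched down; roll about it (platform normal leans to +x_t)
    ex,ey=np.array([np.cos(p[2]),np.sin(p[2]),0]),np.array([-np.sin(p[2]),np.cos(p[2]),0]);ez=np.array([0,0,1.])
    n=np.cos(roll)*ez+np.sin(roll)*ex; t=np.cos(roll)*ex-np.sin(roll)*ez
    z=np.cos(pitch)*ey-np.sin(pitch)*n; x=np.cos(pitch)*n+np.sin(pitch)*ey
    return np.c_[sg*x,sg*t,z]
for sg in(1,-1):
  for pit in(0,.17,.35):
    for th in(0,.7,1.35):
      L=np.array([.045-.2*np.cos(th+.06),-.025,.12+.2*np.sin(th+.06)-.015])
      for back in(0,.12):
        q=r.inverse_kinematics(pose(p,L-[0,back,0])[0],R(pit,th,sg)); print(sg,pit,th,back,None if q is None else np.round(q,2))
for n,c in C.items():
    im=c["image"][:,:,::-1].copy()
    for l in [o[0] for o in obs["top"]]+[(-.155,-.032,.132),(-.155,.032,.132),(-.07,.026,.1),(.045,0,.12)]:
        u=proj(c,pose(p,l))[0]; cv2.circle(im,(int(round(u[0]*1)),int(round(u[1]))),1,(0,0,255),-1)
    C[n]=cv2.resize(im[150:320,190:430],None,fx=2.5,fy=2.5,interpolation=cv2.INTER_CUBIC)
cv2.imwrite("pics/fit.png",cv2.resize(np.vstack(list(C.values())),(420,595)) )
E
```

```text
[ 0.5732  0.1526 -1.46  ]
[[-1.1  0.3]
 [ 0.2 -0.1]
 [ 0.9 -0.4]
 [-0.4  1.3]
 [-0.5  0.8]
 [-0.8 -1.5]
 [-2.9 -3. ]
 [ 3.4 -0. ]
 [ 0.5  0.2]]
handle [[0.55607711 0.30663446 0.132     ]]
1 0 0 0 [ 0.62  0.97  2.37  3.66  1.74 -1.47]
1 0 0 0.12 [ 0.9   1.08  2.51  3.98  1.88 -1.24]
1 0 0.7 0 [ 0.44  0.57  2.51  3.47  1.51 -0.89]
1 0 0.7 0.12 None
1 0 1.35 0 None
1 0 1.35 0.12 None
1 0.17 0 0 [ 0.62  0.78  2.39  3.64  1.43 -1.55]
1 0.17 0 0.12 [ 0.88  0.85  2.55  3.9   1.59 -1.39]
1 0.17 0.7 0 [ 0.28  0.38  2.54  3.21  1.22 -0.88]
1 0.17 0.7 0.12 None
1 0.17 1.35 0 None
1 0.17 1.35 0.12 None
1 0.35 0 0 [ 0.59  0.58  2.37  3.66  1.06 -1.67]
1 0.35 0 0.12 [ 0.84  0.59  2.54  3.87  1.21 -1.58]
1 0.35 0.7 0 [ 0.11  0.19  2.51  2.84  0.88 -0.71]
1 0.35 0.7 0.12 None
1 0.35 1.35 0 [-0.58  0.19  2.57  2.05  1.31  0.13]
1 0.35 1.35 0.12 None
-1 0 0 0 [0.62 0.97 2.37 3.66 1.74 1.67]
-1 0 0 0.12 [0.9  1.08 2.51 3.98 1.88 1.9 ]
-1 0 0.7 0 [0.44 0.57 2.51 3.47 1.51 2.25]
-1 0 0.7 0.12 None
-1 0 1.35 0 None
-1 0 1.35 0.12 None
-1 0.17 0 0 [0.62 0.78 2.39 3.64 1.43 1.59]
-1 0.17 0 0.12 [0.88 0.85 2.55 3.9  1.59 1.75]
-1 0.17 0.7 0 [0.28 0.38 2.54 3.21 1.22 2.26]
-1 0.17 0.7 0.12 None
-1 0.17 1.35 0 None
-1 0.17 1.35 0.12 None
-1 0.35 0 0 [0.59 0.58 2.37 3.66 1.06 1.47]
-1 0.35 0 0.12 [0.84 0.59 2.54 3.87 1.21 1.56]
-1 0.35 0.7 0 [0.11 0.19 2.51 2.84 0.88 2.43]
-1 0.35 0.7 0.12 None
-1 0.35 1.35 0 [-0.58  0.19  2.57  2.05  1.31 -3.01]
-1 0.35 1.35 0.12 None
```

View pics/fit.png

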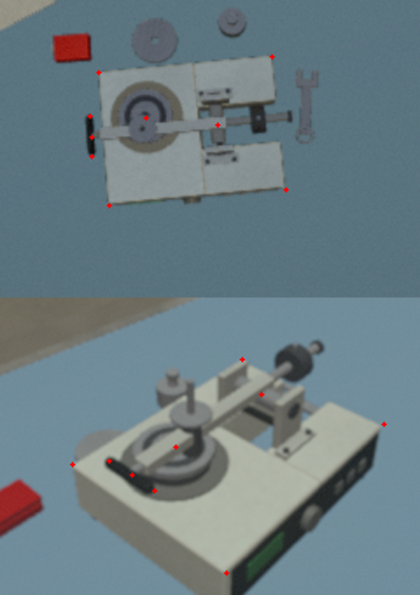

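The fit lands on the handle and housing in both views, to a few mm at worst. Holding the tool straight along the bar runs into joint limits. I'll search for tool headings that come in diagonally at the start and point more downward as the arm rises.

```bash
cat >> h.py <<'E'
p=np.load("p.npy"); O=pose(p,(.045,0,.12))[0]
ex=np.array([np.cos(p[2]),np.sin(p[2]),0]);ey=np.array([-np.sin(p[2]),np.cos(p[2]),0]);ez=np.array([0,0,1.])
def tool(th,beta,phi,sg,gap=0,back=0,ycon=-.020,tip=.008,half=.0075):
    """fingertip side lies under the bar at arm angle th; contact ycon along the bar, tips 'tip' beyond it"""
    s=th+.06; rad=-np.cos(s)*ex+np.sin(s)*ez; n=np.sin(s)*ex+np.cos(s)*ez
    d=np.cos(beta)*ey-np.sin(beta)*rad
    z=np.cos(phi)*d-np.sin(phi)*n; x=np.cos(phi)*n+np.sin(phi)*d
    c=O+.20036*rad+ycon*ey-(.006+gap)*n-half*x
    return c+z*(tip-.011-back), np.c_[sg*x,sg*np.cross(z,x),z]
E
python3 - <<'E'
from h import *
ths=[-.0,.25,.5,.75,1.,1.2,1.4]
res=[]
for sg in(1,-1):
 for b0 in(.5,.8,1.1):
  for b1 in(.5,.8,1.1):
   for phi in(.0,.17):
    Q=[r.inverse_kinematics(*tool(0,b0,phi,sg,.008,.11)),r.inverse_kinematics(*tool(0,b0,phi,sg,.008))]
    Q+=[r.inverse_kinematics(*tool(t,b0+(b1-b0)*t/1.4,phi,sg)) for t in ths]
    Q+=[r.inverse_kinematics(*tool(1.4,b1,phi,sg,.01,.08))]
    bad=[i for i,q in enumerate(Q) if q is None]
    if bad: print(sg,b0,b1,phi,"bad",bad); continue
    Q=np.array(Q); print(sg,b0,b1,phi,"jump",abs(np.diff(Q,axis=0)).max().round(2),"min",Q.min(0).round(2),"max",Q.max(0).round(2))
E
```

```text
1 0.5 0.5 0.0 bad [0, 1, 2, 3, 4, 5, 6, 7, 8, 9]
1 0.5 0.5 0.17 bad [0, 1, 2, 3, 4, 5, 6, 7]
1 0.5 0.8 0.0 bad [0, 1, 2, 3, 4, 5]
1 0.5 0.8 0.17 bad [0, 1, 2, 3, 4, 5]
1 0.5 1.1 0.0 bad [0, 1, 2, 3, 4]
1 0.5 1.1 0.17 bad [0, 1, 2, 3, 4]
1 0.8 0.5 0.0 bad [0, 1, 2, 3, 4, 5, 6, 7, 8, 9]
1 0.8 0.5 0.17 bad [0, 1, 2, 3, 4, 5, 6, 7]
1 0.8 0.8 0.0 bad [0, 1, 2, 3, 4, 5]
1 0.8 0.8 0.17 bad [0, 1, 2, 3, 4]
1 0.8 1.1 0.0 bad [0, 1, 2, 3, 4]
1 0.8 1.1 0.17 bad [0, 1, 2, 3]
1 1.1 0.5 0.0 bad [1, 2, 3, 4, 5, 6, 7, 8, 9]
1 1.1 0.5 0.17 bad [7]
1 1.1 0.8 0.0 bad [1, 2, 3]
1 1.1 0.8 0.17 jump 5.66 min [-0.13 -0.33  1.28 -1.2   0.59 -3.1 ] max [1.03 0.96 2.01 0.41 1.76 2.63]
1 1.1 1.1 0.0 bad [1, 2]
1 1.1 1.1 0.17 jump 5.94 min [-0.04 -0.13  1.28 -1.2   0.96 -3.07] max [1.03 0.96 1.74 0.16 1.76 2.9 ]
-1 0.5 0.5 0.0 bad [0, 1, 2, 3, 4, 5, 6, 7, 8, 9]
-1 0.5 0.5 0.17 bad [0, 1, 2, 3, 4, 5, 6, 7]
-1 0.5 0.8 0.0 bad [0, 1, 2, 3, 4, 5]
-1 0.5 0.8 0.17 bad [0, 1, 2, 3, 4, 5]
-1 0.5 1.1 0.0 bad [0, 1, 2, 3, 4]
-1 0.5 1.1 0.17 bad [0, 1, 2, 3, 4]
-1 0.8 0.5 0.0 bad [0, 1, 2, 3, 4, 5, 6, 7, 8, 9]
-1 0.8 0.5 0.17 bad [0, 1, 2, 3, 4, 5, 6, 7]
-1 0.8 0.8 0.0 bad [0, 1, 2, 3, 4, 5]
-1 0.8 0.8 0.17 bad [0, 1, 2, 3, 4]
-1 0.8 1.1 0.0 bad [0, 1, 2, 3, 4]
-1 0.8 1.1 0.17 bad [0, 1, 2, 3]
-1 1.1 0.5 0.0 bad [1, 2, 3, 4, 5, 6, 7, 8, 9]
-1 1.1 0.5 0.17 bad [7]
-1 1.1 0.8 0.0 bad [1, 2, 3]
-1 1.1 0.8 0.17 jump 0.63 min [-0.13 -0.33  1.28 -1.2   0.59 -0.57] max [1.03 0.96 2.01 0.41 1.76 0.88]
-1 1.1 1.1 0.0 bad [1, 2]
-1 1.1 1.1 0.17 jump 0.35 min [-0.04 -0.13  1.28 -1.2   0.96 -0.27] max [1.03 0.96 1.74 0.16 1.76 0.88]
```

Run:
```python
from h import *
ths=[-.0,.25,.5,.75,1.,1.2,1.4]
b=np.pi/2
for sg in(1,-1):
  for f0 in(.2,.35,.5,.65,.8):
   for f1 in(-.2,0,.2):
    K=dict(ycon=0,tip=.010)
    Q=[r.inverse_kinematics(*tool(0,b,f0,sg,.035,.12,**K)),r.inverse_kinematics(*tool(0,b,f0,sg,.012,.0,**K))]
    Q+=[r.inverse_kinematics(*tool(t,b,f0+(f1-f0)*t/1.4,sg,**K)) for t in ths]
    Q+=[r.inverse_kinematics(*tool(1.4,b,f1,sg,.05,.0,**K)),r.inverse_kinematics(*tool(1.4,b,f1,sg,.07,.05,**K))]
    bad=[i for i,q in enumerate(Q) if q is None]
    if bad: print(sg,f0,f1,"bad",bad); continue
    Q=np.array(Q); print(sg,f0,f1,"jump",abs(np.diff(Q,axis=0)).max().round(2),"min",Q.min(0).round(2),"max",Q.max(0).round(2))
print(tool(0,b,.5,-1,.035,.12,ycon=0)[0],tool(0,b,.5,-1,.012,.0,ycon=0), tool(1.4,b,0,-1,0,.0,ycon=0))
```

```text
1 0.2 -0.2 jump 0.43 min [ 0.24  0.35  0.52 -1.04  1.59 -3.01] max [ 0.87  1.29  1.24 -0.3   2.19 -2.43]
1 0.2 0 bad [8]
1 0.2 0.2 bad [10]
1 0.35 -0.2 jump 0.38 min [ 0.24  0.35  0.62 -0.91  1.59 -3.01] max [ 0.85  1.18  1.24 -0.3   2.11 -2.43]
1 0.35 0 bad [8]
1 0.35 0.2 bad [10]
1 0.5 -0.2 jump 0.34 min [ 0.24  0.35  0.71 -0.79  1.59 -3.01] max [ 0.82  1.06  1.24 -0.3   2.02 -2.43]
1 0.5 0 bad [8]
1 0.5 0.2 bad [10]
1 0.65 -0.2 jump 0.3 min [ 0.24  0.35  0.81 -0.69  1.59 -3.01] max [ 0.79  0.95  1.24 -0.3   1.92 -2.45]
1 0.65 0 bad [8]
1 0.65 0.2 bad [10]
1 0.8 -0.2 jump 0.26 min [ 0.24  0.35  0.91 -0.59  1.59 -3.01] max [ 0.74  0.83  1.24 -0.3   1.82 -2.49]
1 0.8 0 bad [8]
1 0.8 0.2 bad [10]
-1 0.2 -0.2 jump 0.43 min [ 0.24  0.35  0.52 -1.04  1.59  0.13] max [ 0.87  1.29  1.24 -0.3   2.19  0.71]
-1 0.2 0 jump 0.43 min [ 0.12  0.31  0.52 -1.04  1.58  0.01] max [ 0.87  1.29  1.26 -0.11  2.19  0.71]
-1 0.2 0.2 jump 0.43 min [ 0.    0.29  0.52 -1.04  1.57 -0.11] max [0.87 1.29 1.28 0.09 2.19 0.71]
-1 0.35 -0.2 jump 0.38 min [ 0.24  0.35  0.62 -0.91  1.59  0.13] max [ 0.85  1.18  1.24
[... 938 characters left out ...]
  0.66]
-1 0.8 0 jump 0.26 min [ 0.12  0.31  0.91 -0.59  1.58  0.01] max [ 0.74  0.83  1.26 -0.11  1.82  0.66]
-1 0.8 0.2 jump 0.26 min [ 0.    0.29  0.91 -0.59  1.55 -0.11] max [0.74 0.83 1.28 0.09 1.82 0.66]
[0.54384318 0.41661035 0.15006966] (array([0.55523636, 0.31419232, 0.10928592]), array([[-5.87279307e-02,  9.93869455e-01,  9.36725006e-02],
       [ 5.27929737e-01,  1.10559971e-01, -8.42060975e-01],
       [-8.47255111e-01,  1.38777878e-17, -5.31186198e-01]])) (array([0.57421971, 0.14354316, 0.32062038]), array([[-1.09882058e-01,  9.93869455e-01,  1.22245917e-02],
       [ 9.87775408e-01,  1.10559971e-01, -1.09891927e-01],
       [-1.10569780e-01,  6.07153217e-17, -9.93868363e-01]]))
```

```bash
cat >> h.py <<'E'
K=dict(ycon=0,tip=.010); B=np.pi/2
E
python3 - <<'E'
from h import *
P,Rm=tool(0,B,.5,-1,.035,.12,**K)
r.move_straight(np.array(r.get_tool_pos())+[0,0,.13],feed=.3)
r.grip(.026)
r.reach(P+[0,.02,.2],Rm); print(r.get_clock(),r.get_tool_pos())
r.move_straight(P,feed=.2); print(r.get_clock(),r.get_tool_pos(),r.get_width(),np.round(r.get_force(),2))
w=read_camera("wrist"); s=read_camera("side")
Hd=pose(p,[(-.155,-.032,.132),(-.155,0,.132),(-.155,.032,.132)])
for c,n in((w,"w1"),(s,"s1")):
    im=c["image"][:,:,::-1].copy()
    for u in proj(c,Hd): cv2.circle(im,tuple(int(v) for v in u.round()),2,(0,0,255),-1)
    for b in boxes_of(c,"lift_handle")[:1]: print(n,b["conf"],b["uv"],proj(c,Hd)[1])
    cv2.imwrite(f"pics/{n}.png",im)
E
```

```text
6.4083 [0.54495251 0.43375692 0.34934106]
7.5667 [0.54453266 0.41536634 0.150749  ] 0.025697966444936472 [ 0.43  1.69 -0.32]
w1 0.7 [322.5, 254.7] [320.5996946  246.40143677]
```

View pics/w1.png

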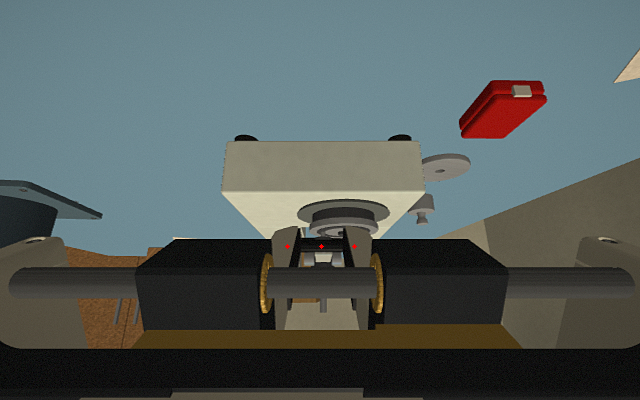

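View pics/s1.png

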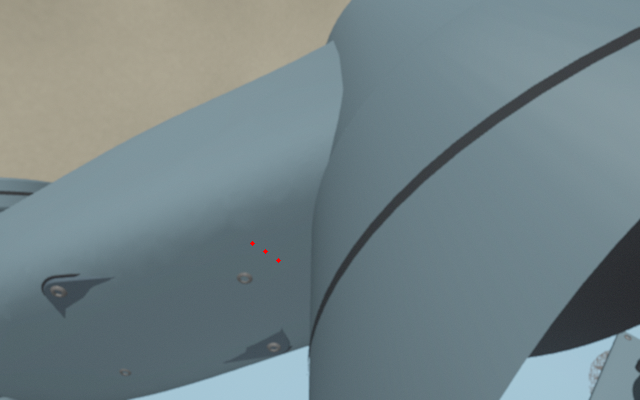

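The wrist picture (image up is world down) shows the black handle bar centred at about (321,245), between fingers symmetric about column 320, as predicted. The side camera is blocked by the robot. Next I move in under the bar and start lifting slowly.

```bash
cat >> h.py <<'E'
def phi(t): return .5-.6*t/1.4
def arc(ts,feed,f0):
    for t in ts:
        P,Rm=tool(t,B,phi(t),-1,**K); r.move_straight(P,feed=feed,ori=Rm)
        print(round(t,2),round(r.get_clock(),2),"err mm",((np.array(r.get_tool_pos())-P)*1e3).round(1),"dF",(np.array(r.get_force())-f0).round(2))
E
python3 - <<'E'
from h import *
P,Rm=tool(0,B,.5,-1,.012,0,**K); r.move_straight(P,feed=.08,ori=Rm); r.wait(.3)
f0=np.array(r.get_force()); np.save("f0.npy",f0); print(f0.round(2))
arc([0,.15,.3,.45],.04,f0)
w=read_camera("wrist"); save(w,"w2.png"); print(boxes_of(w,"lift_handle")[:1])
th=.45; s=th+.06; print("pred",proj(w,O+.20036*(-np.cos(s)*ex+np.sin(s)*ez)))
E
```

```text
[-0.23  0.41  0.09]
0 10.05 err mm [0.3 0.2 0.4] dF [ 1.56  0.38 -0.34]
0.15 10.96 err mm [ 0.1 -0.1 -0.2] dF [ 0.55  0.47 -1.53]
0.3 11.87 err mm [ 0.  -0.  -0.2] dF [ 0.39  0.62 -0.49]
0.45 12.78 err mm [-0.  -0.  -0.2] dF [ 0.87 -0.01 -0.99]
[{'uv': [321.8, 252.9], 'conf': 0.92}]
pred [[321.00152778 269.94717194]]
```

View pics/w2.png

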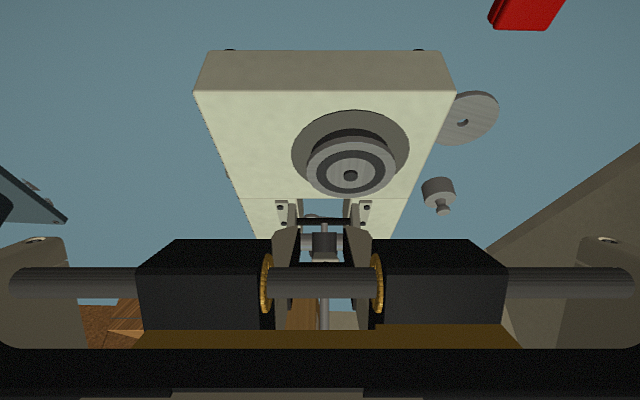

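Run:
```python
from h import *
w=read_camera("wrist"); t=read_camera("top"); save(t,"t2.png")
T=w["world_to_cam"]; print("cam",-T[:3,:3].T@T[:3,3],"tcp",r.get_tool_pos())
def arm(th,x,z,y=0): # arm coords: x from hinge toward nose, z up when down
    return O+x*(-np.cos(th)*ex+np.sin(th)*ez)+z*(np.sin(th)*ex+np.cos(th)*ez)+y*ey
print("hinge",proj(w,O).round(0),"disc",proj(w,pose(p,(-.07,.026,.1))).round(0))
for th in(0,.3,.45,.55): print(th,"bar",proj(w,[arm(th,.2,.012),arm(th,.2,.006)]).round().tolist(),"pinholder/pan",proj(w,[arm(th,.115,.012),arm(th,.115,.076)]).round().tolist(),"top cam bar",proj(t,arm(th,.2,.012)).round())
print("tips",proj(w,np.array(r.get_tool_pos())+r.get_tcp_rot()@np.array([0,.013,.011])))
im=w["image"][180:300,240:400,::-1]; cv2.imwrite("pics/z.png",np.hstack([cv2.resize(im,None,fx=3,fy=3),cv2.resize(t["image"][160:280,220:320,::-1],(300,360))]))
```

```text
cam [0.54105391 0.44401343 0.27452989] tcp [0.55772424 0.29083074 0.20761071]
hinge [[321. 243.]] disc [[348. 175.]]
0 bar [[321.0, 134.0], [321.0, 128.0]] pinholder/pan [[321.0, 202.0], [321.0, 269.0]] top cam bar [[242. 228.]]
0.3 bar [[321.0, 219.0], [321.0, 210.0]] pinholder/pan [[321.0, 239.0], [321.0, 317.0]] top cam bar [[242. 226.]]
0.45 bar [[321.0, 271.0], [321.0, 260.0]] pinholder/pan [[321.0, 259.0], [321.0, 336.0]] top cam bar [[245. 224.]]
0.55 bar [[321.0, 305.0], [321.0, 295.0]] pinholder/pan [[321.0, 272.0], [321.0, 346.0]] top cam bar [[248. 223.]]
tips [[342.13594591 240.89821564]]
```

View pics/z.png

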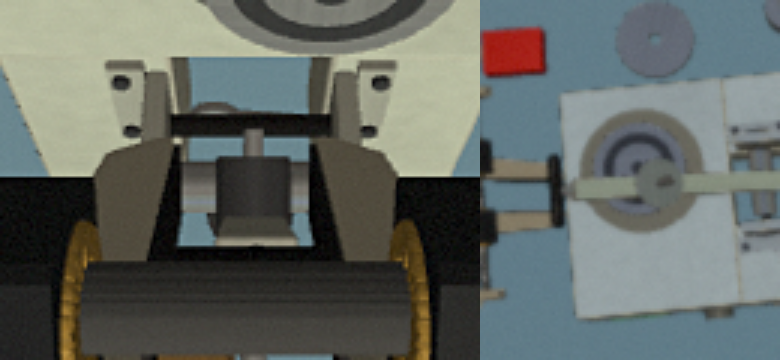

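The top view (right half) puts the handle at about (245,223), which matches the prediction for 0.45 rad, with the fingertips on both halves of the bar. Continuing slowly.

Run:
```python
from h import *
arc([.6,.75,.9,1.05,1.2,1.33],.04,np.load("f0.npy"))
r.wait(.5)
w=read_camera("wrist");t=read_camera("top");s=read_camera("side")
cv2.imwrite("pics/z3.png",np.hstack([cv2.resize(w["image"][:,:,::-1],(400,250)),cv2.resize(t["image"][137:287,200:440,::-1],(400,250))]))
def bar(th): return O+.2*(-np.cos(th)*ex+np.sin(th)*ez)+.012*(np.sin(th)*ex+np.cos(th)*ez)
for th in(1.,1.2,1.33,1.5): print(th,proj(t,bar(th)).round(),proj(s,bar(th)).round(),proj(w,bar(th)).round())
for c,n in((t,"top"),(s,"side")): print(n,[(b["conf"],b["uv"]) for b in boxes_of(c,"lift_handle")[:2]])
```

```text
0.6 13.88 err mm [-0.  -0.  -0.2] dF [ 0.01 -0.61 -0.26]
0.75 14.79 err mm [-0.1 -0.  -0.2] dF [-0.1  -0.19 -0.4 ]
0.9 15.7 err mm [-0.1 -0.1 -0.2] dF [-0.86 -0.09  0.13]
1.05 16.61 err mm [-0.1 -0.  -0.2] dF [-0.1  -0.89  0.26]
1.2 17.51 err mm [-0.1  0.  -0.1] dF [ 0.48 -0.52 -0.06]
1.33 18.31 err mm [-0.  -0.1 -0. ] dF [ 0.02  0.03 -0.6 ]
1.0 [[271. 219.]] [[306. 140.]] [[321. 156.]]
1.2 [[286. 217.]] [[321. 124.]] [[321. 226.]]
1.33 [[296. 215.]] [[331. 116.]] [[321. 268.]]
1.5 [[311. 214.]] [[344. 109.]] [[321. 312.]]
top [(0.58, [313.3, 216.8])]
side [(0.64, [341.2, 165.5]), (0.57, [286.5, 198.2])]
```

View pics/z3.png

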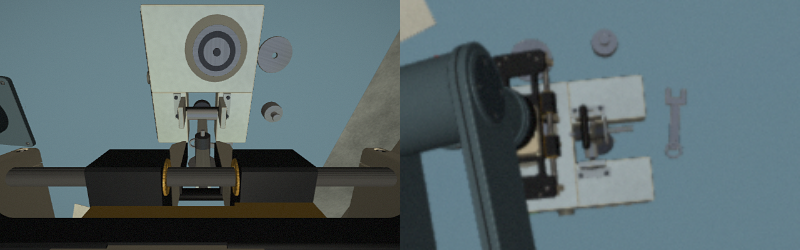

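The top view has the handle at about (312,215), and the upright position predicts (311,214). So the arm has gone over by itself and is on its stop. Now I back off and check.

Run:
```python
from h import *
P,Rm=tool(1.33,B,phi(1.33),-1,.06,0,**K); r.move_straight(P,feed=.08)
r.move_straight(P-.18*ex,feed=.2); r.wait(.5)
for i in range(2):
    t=read_camera("top");s=read_camera("side"); print(r.get_clock(),[(b["conf"],b["uv"]) for b in boxes_of(t,"lift_handle")[:1]]); r.wait(.6)
for n,z in dict(dead_weight=.03,pin_case=.023,spare_disc=.009,wrench=.005).items():
    for b in boxes_of(t,n)[:1]: print(n,b["uv"],onplane(t,b["uv"],z).round(3))
cv2.imwrite("pics/z4.png",np.hstack([cv2.resize(t["image"][137:287,200:440,::-1],(400,250)),cv2.resize(s["image"][:,:,::-1],(400,250))]))
```

```text
21.6083 [(0.78, [316.5, 215.3])]
22.3583 [(0.82, [319.4, 216.7])]
dead_weight [320.9, 160.9] [0.77  0.093 0.03 ]
pin_case [230.6, 176.6] [0.719 0.367 0.023]
spare_disc [276.1, 173.3] [0.734 0.23  0.009]
wrench [367.0, 211.2] [ 0.622 -0.05   0.005]
```

View pics/z4.png

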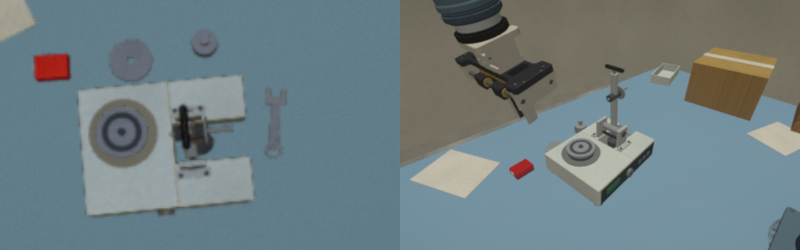

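Both views show the arm upright on its stop, the robot clear of it, and the loose things where they were.

```bash
python3 -c "
from h import *
workorder.hand_in(); print(r.get_clock())"
```

```text
the job is handed in; nothing more can be done
the job is handed in; nothing more can be done
```

The load arm is raised and leaning back on its stop. I handed the job in at about 23 s of the 42 s allowed.

**What I did:** I set the fingers 26 mm apart so they straddled the beam without gripping it. I then pushed the cross handle up along its arc at about 0.04 m/s to 1.33 rad. At some point before the last check it had gone on to its stop by itself. I then backed the gripper off, well clear of the tester.

**Last checks:**
- **Arm position:** the top picture taken at 1.33 rad had the handle at about (312,215), against (311,214) predicted for upright. About 3 s later, after backing off, the top and side pictures still showed it upright.
- **Forces:** changes in the wrist force stayed under about 2 N throughout the push.
- **Loose things:** in the top pictures, the case and the weight came out within about 3 mm of where they started. The spare disc and the wrench came out about 12–14 mm different. I put that down to network scatter, since the fingers never came near either, but I did not confirm it with a closer measurement.

**Readings that disagreed:** after backing off, the network placed the handle at columns 316 and 319 in the top view, 5–8 pixels from the 311 predicted. In one earlier side view its box was not on the handle at all. I relied on the pictures instead.

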